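Clamp the order pad to the pass

TASK

One of the two screw clamps has the order pad lying under its rubber foot: turn that clamp's red T-handle clockwise until the foot meets the pad, then snug it up so that the pad is held firmly but not crushed, and let go. Leave the pad where it lies and leave the empty clamp alone.

Things in the scene. Friction and masses are not known exactly. Their poses are not given: they have to be found in the camera images.
- pad_grip (a point): Middle of the red T-handle bar on the clamp with the order pad: bar 74 mm along x, 14 mm along y, 24 mm high, level, about 116 mm above the table, on the vertical spindle's axis; nothing near it is above 79 mm. Clockwise from above lowers handle and foot 4.8 mm per rad. Thread friction 0.15 N m; stays where left. Starts 0 to 0.6 rad from fully open, ends at 2.2.
- foot: Black rubber foot under that spindle, 30 mm across, 18 mm high; origin: centre of its underside. In the air it is 94.8 mm below the bar's middle and starts about 1.2 to 4.3 mm above the pad. On the pad it is squeezed up like a spring of 8 N per mm (6 mm at most): 10 to 20 N, so 0.3 to 0.6 rad of handle past first touch, is snug; over 30 N crushes.
- order_pad: Loose white order pad, 141 x 75 x 9 mm (x, y, z), lying flat on the clamp's 150 x 100 x 8 mm steel base with its far end under the foot; origin at the centre of its underside, its top 9 mm above that.
- spare_handle (a joint): Handle angle (rad, clockwise positive) of the other clamp: same make, same red handle, nothing under its foot. It starts at 0 and must stay there.

How it is judged (in metres and radians):
At the end, for the whole second after the job is handed in: The rubber foot presses on the order pad with 5 to 30 N, the pad is at rest within 15 mm of where it lay, and the empty clamp's handle is within 0.2 rad of its start (contact force between foot and order_pad between 5 and 30 N and distance of order_pad from where it was at the start of the episode below 0.015 m and linear speed of order_pad below 0.02 m/s and value of joint spare_handle below 0.2 rad); the robot touches nothing.
It fails at once if the empty clamp's handle is turned by more than 0.2 rad (value of joint spare_handle above 0.2 rad).
It fails at once if the pad is crushed: the foot presses on it with over 45 N (contact force between foot and order_pad above 45 N).
It also fails if it takes over 32 s, if anything falls off the work surface, if the arm or the gripper's body presses on something with over 40 N, if the wrist force passes 120 N, or if a joint passes its speed limit or range.

ROBOT

A 6-joint arm with a two-finger parallel gripper is mounted at the origin on a cart in front of the work surface, level with it; the furniture and walls round the work are solid. World frame = base frame: x ahead of the robot, y to its left, z up, the work surface at z = 0. Lengths are in mm, angles in degrees, forces in N, time in s.
With the tool pointing down it reaches from about 275 to 1000 mm from the base axis. Payload 8.4 kg.
Tool frame: the origin (TCP) lies midway between the tips of the shut fingers; the grasp point (between the pads) lies 19 mm behind it; z points along the fingers, y is the line along which they close (so a half turn about z gives the same grasp; the last joint's range is limited). The gripper opens to 85 mm and grips with 20 to 120 N. Pads are 22 mm wide; open, the fingers measure 114 mm over their backs; the gripper's body (76 mm by 85 mm) begins 54 mm behind the grasp point. The pads swing forward as they close: fully open they stand 13 mm farther back than shut.
Start: joints at [-70.726, 20.225, 93.587, -0, 66.188, -0.138], TCP at [207.721, -589.474, 231.281] pointing down, gripper open.
Joint ranges: [-150.9, 150.9], [-52.94, 120.26], [3.33, 152.33], [-74.26, 254.26], [0, 154.13], [-172.89, 172.89]. Speed limits (degrees/s): [127.2, 127.2, 159.86, 180, 180, 180].

INTERFACE

Orientations are given as a 3x3 rotation matrix whose columns are the frame's x, y, z axes.
In Python, from bench import get_obs, viewer, ctrl gives the robot as it stands.
- The arm moves only by the tool servo_tool, never from a script. Its argument "motion" is a list of rows, each a list of 7 numbers: the shift along the tool's x, y, z in mm, then the turn, a rotation vector about the tool's x, y, z in rad, then the finger opening in mm, from 0 to 85.4. A call has 1 to 5 rows; each row shifts and turns the commanded pose from where the row before left it, along the tool's axes as they then stand; what a row does not reach is not made up. A row lasts 1/10 s, in which the tool goes at most 50 mm and 8.59 degrees, less where a joint would pass 70% of its speed; a pose out of reach is approached as far as the arm can. A call with a gripper value outside its range is refused whole. The fingers move at their own pace and stop on an object; "force" is the grip in N (left out, the last holds). Time passes only in rows, so rows that do not move let the fingers close. It gives the time, the measured TCP pose, the force, the opening and the grip force at its end, in the units of the state.
- get_obs(): the state, without advancing time (a new reading comes with each control period).
- viewer.read_camera(name): name is "side" or "top" or "wrist"; returns a dict with "color" (420x560x3 uint8, red, green, blue), "mtx" (3x3 intrinsics, pixels), "R" (3x3) and "t" (3): a world point X has camera coordinates R X + t; the wrist camera has in their place "mount" (4x4, takes a point from camera to tool coordinates, whose origin is the TCP and whose axes are the flange's). Camera axes: x right, y down, z forward; pixel columns grow to the right and rows downward; lengths in mm; the calibration is good to about 2 mm. The wrist camera is an equidistant fisheye: a pixel r from the principal point sees the ray r / f radians off the axis. A picture is of the moment at which its call begins: read the wrist's pose just before it. There is no depth.
- ctrl.job_done(): hands the job in; it is judged then, once.
Trained networks look in a picture, given as the dict that the camera call returned (one of the last four; its "shot" number tells which), for a name from the list of things; names that differ only in an ending like _2 or _b are one class to them, and where a whole thing is asked for, a point or a joint stands for the part that bears it (a point fixed in the world has none). Each returns a list of dicts, best first, with "p" (0 to 1); they miss things now and then, are a little off and sometimes report something else, mostly with a low value. They report only what shows in the picture. A call takes as long as a camera call.
- viewer.boxes_of(target, picture): "point" ([x, y, z] in mm, in world coordinates, good to about 4 mm: the middle of the surface that is visible of it).
- viewer.spot_point(target, picture): "point" ([x, y, z] in mm, in world coordinates, good to about 4 mm: a listed point, or the origin of a listed thing).
The state is a dict: "t": time; "joints": joint angles; "dq": joint speeds; "effort": joint torques, N m; "ee_pos": TCP position; "tool_rot": TCP orientation; "ft_force": force on the tool from outside, world axes, zero at the start; "wrist_torque": the same for the moment, N m; "grip_width": opening from 0.0 (shut) to 1.0 (fully open); "grip_force": force on a finger pad.
Only numpy, scipy, OpenCV 4.12 (cv2) and the standard library are available. Lean on these libraries where they do the work, as an engineer would, in place of code of your own. Each camera call takes 0.05 s, during which the arm holds its last target. There are 200 camera calls.

## Working session

There is one attempt and no reset: what is moved stays moved. The work goes in short steps, Python scripts to look and compute and a tool call to move; the robot and the scene stay as the last step left them, time stands still between calls to the robot, and variables do not carry over. Pictures are saved under pics/ and viewed, at most 10 in all, crops included, and the job is handed in when it is done.

Besides the shell and the picture viewer there is one more tool, called as name(argument=value, ...) on one line, values as JSON. servo_tool: Moves the arm, as the interface text tells. Its arguments: {"type":"object","properties":{"motion":{"type":"array"},"force":{"type":"number"}},"required":["motion"]}

```bash
mkdir -p pics
python3 - <<'E'
from bench import get_obs, viewer
import cv2,numpy as np
ims=[]
for c in("side","top"):
    p=viewer.read_camera(c); cv2.imwrite(f'pics/{c}.png',p['color'][:,:,::-1])
    for n in("pad_grip","order_pad","foot","spare_handle"):
        f=viewer.boxes_of if n=="spare_handle" else viewer.spot_point
        for d in f(n,p)[:3]:
            X=np.array(d['point']);u=p['mtx']@(p['R']@X+np.ravel(p['t']));print(c,n,round(d['p'],2),X.round(),(u[:2]/u[2]).round())
o=get_obs();print(o['t'],o['tool_rot'],o['joints'])
E
```

```text
side pad_grip 0.55 [539.  42. 111.] [273. 251.]
side order_pad 0.95 [488.  55.   8.] [299. 296.]
side foot 0.72 [540.  43.  18.] [273. 286.]
side foot 0.31 [488.  57.   7.] [299. 297.]
side spare_handle 0.7 [ 536. -250.  121.] [290. 169.]
top pad_grip 0.66 [543.  44. 113.] [214. 199.]
top order_pad 0.83 [487.  56.   6.] [215. 235.]
top foot 0.41 [538.  45.  21.] [221. 209.]
top spare_handle 0.58 [ 535. -254.  128.] [382. 204.]
0.5 [[ 9.43147056e-01  3.32375736e-01 -2.08100558e-05]
 [ 3.32375737e-01 -9.43147054e-01  6.68987540e-05]
 [ 2.60857978e-06 -7.00121206e-05 -9.99999998e-01]] [-7.07245693e+01  2.02269415e+01  9.35880881e+01  1.52835120e-04
  6.61889822e+01 -1.37667623e-01]
```

View pics/top.png

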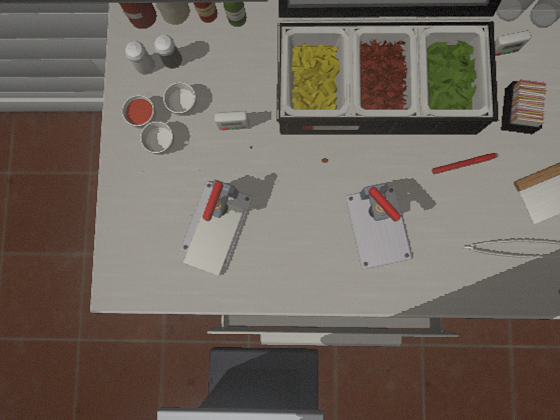

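View pics/side.png

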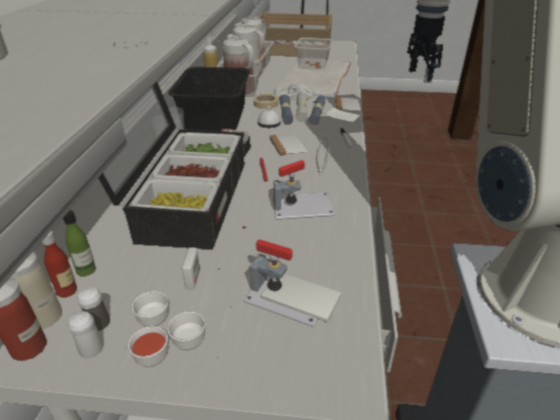

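Top view: the pad clamp's bar lies at about (213,201), with the pad below it. The empty clamp's bar is at about (384,204). I'll measure the bar and base angles more exactly; the spare handle is at 0, so it gives a reference.

```bash
cat > h.py <<'E'
import cv2,numpy as np
def ray(p,uv,z):
    R=np.array(p['R']);c=-R.T@np.ravel(p['t']);d=R.T@np.linalg.inv(p['mtx'])@np.array([*uv,1.]);return c+d*(z-c[2])/d[2]
def bar(p,c,r=28,z=125):
    im=p['color'].astype(int);m=((im[:,:,0]>1.9*im[:,:,1]+10)&(im[:,:,0]>70))
    k=np.zeros_like(m);k[c[1]-r:c[1]+r,c[0]-r:c[0]+r]=1;m&=k
    v,u=np.nonzero(m);P=np.array([ray(p,q,z)[:2] for q in zip(u,v)]).astype(np.float32)
    rc=cv2.minAreaRect(P);b=cv2.boxPoints(rc);e=[b[1]-b[0],b[2]-b[1]];e=max(e,key=np.linalg.norm)
    w=np.linalg.svd(P-P.mean(0))[2][0] if len(P)<5000 else e
    f=lambda e:(np.degrees(np.arctan2(e[1],e[0]))+90)%180-90
    return np.round(P.mean(0)),np.round(rc[0]),np.round(rc[1]),f(e),f(w),len(P)
E
python3 - <<'E'
from h import *
from bench import viewer
p=viewer.read_camera("top")
print(bar(p,(213,201)));print(bar(p,(384,204)))
im=p['color'][165:285,170:430][:,:,::-1];cv2.imwrite('pics/crop.png',cv2.resize(im,None,fx=3,fy=3,interpolation=cv2.INTER_CUBIC))
E
```

```text
(array([539.,  46.], dtype=float32), array([539.,  45.]), array([12., 71.]), np.float32(-18.547165), np.float32(-18.412949), 244)
(array([ 535., -258.], dtype=float32), array([ 535., -258.]), array([72., 15.]), np.float32(41.100952), np.float32(41.12326), 334)
```

View pics/crop.png

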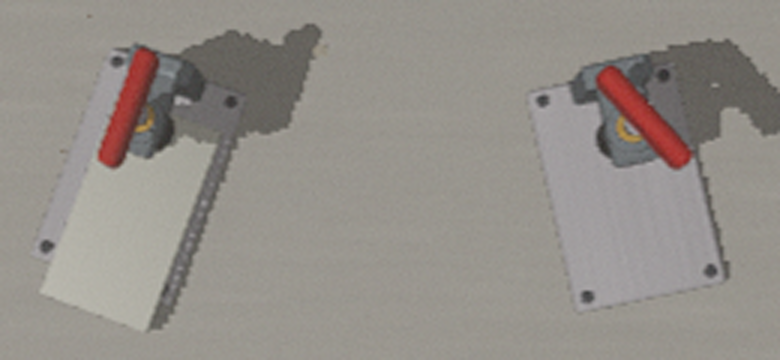

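servo_tool(motion=[[0, 0, -10, 0, 0, -0.14, 85], [0, 0, -10, 0, 0, -0.14, 85], [0, 0, 0, 0, 0, -0.14, 85], [0, 0, 0, 0, 0, -0.14, 85], [0, 0, 0, 0, 0, -0.14, 85]])

```text
t: 1.05
ee_pos: [207.7, -589.5, 251.5]
tool_rot: [[0.502, 0.865, 0.0], [0.865, -0.502, -0.0], [-0.0, 0.0, -1.0]]
ft_force: [-0.9, 0.2, -0.4]
grip_width: 0.998
grip_force: 0.0
```

servo_tool(motion=[[0, 0, 0, 0, 0, -0.148, 85], [0, 0, 0, 0, 0, -0.148, 85], [0, 0, 0, 0, 0, -0.148, 85], [0, 0, 0, 0, 0, -0.148, 85], [0, 0, 0, 0, 0, -0.148, 85]])

```text
t: 1.55
ee_pos: [207.7, -589.5, 251.3]
tool_rot: [[-0.212, 0.977, 0.0], [0.977, 0.212, -0.0], [-0.0, 0.0, -1.0]]
ft_force: [0.5, 0.8, -0.5]
grip_width: 0.991
grip_force: 0.0
```

servo_tool(motion=[[0, 0, 0, 0, 0, -0.148, 85], [0, 0, 0, 0, 0, -0.148, 85], [0, 0, 0, 0, 0, -0.148, 85], [0, 0, 0, 0, 0, -0.148, 85], [0, 0, 0, 0, 0, -0.148, 85]])

```text
t: 2.05
ee_pos: [207.7, -589.5, 251.3]
tool_rot: [[-0.816, 0.578, 0.0], [0.578, 0.816, 0.0], [-0.0, 0.0, -1.0]]
ft_force: [0.8, -0.2, 0.2]
grip_width: 0.995
grip_force: 0.0
```

servo_tool(motion=[[0, 0, 0, 0, 0, -0.148, 85], [0, 0, 0, 0, 0, -0.145, 85], [0, 0, 0, 0, 0, 0, 85]])

```text
t: 2.35
ee_pos: [207.7, -589.5, 251.3]
tool_rot: [[-0.947, 0.322, 0.0], [0.322, 0.947, -0.0], [-0.0, -0.0, -1.0]]
ft_force: [0.4, 0.4, -0.0]
grip_width: 0.998
grip_force: 0.0
```

Run:
```python
from bench import get_obs
import numpy as np
o=get_obs();R=o['tool_rot'];print(o['joints'],np.degrees(np.arctan2(R[1][0],R[0][0])),np.array(R).T@(np.array([540,45,o['ee_pos'][2]])-o['ee_pos']))
```

```text
[-7.07270252e+01  1.92168097e+01  9.23951122e+01 -3.21963126e-04
  6.83853277e+01 -1.41956129e+02] 161.229222589614 [-1.10450435e+02  7.07664325e+02 -2.62186637e-02]
```

servo_tool(motion=[[-7, 45, 0, 0, 0, 0, 85], [-7, 45, 0, 0, 0, 0, 85], [-7, 45, 0, 0, 0, 0, 85], [-7, 45, 0, 0, 0, 0, 85], [-7, 45, 0, 0, 0, 0, 85]])

```text
t: 2.85
ee_pos: [314.2, -386.4, 251.4]
tool_rot: [[-0.944, 0.329, 0.0], [0.329, 0.944, -0.0], [-0.001, -0.0, -1.0]]
ft_force: [0.4, 0.2, -0.2]
grip_width: 0.999
grip_force: 0.0
```

servo_tool(motion=[[-7, 45, 0, 0, 0, 0, 85], [-7, 45, 0, 0, 0, 0, 85], [-7, 45, 0, 0, 0, 0, 85], [-7, 45, 0, 0, 0, 0, 85], [-7, 45, 0, 0, 0, 0, 85]])

```text
t: 3.35
ee_pos: [420.3, -184.7, 251.6]
tool_rot: [[-0.944, 0.329, 0.001], [0.329, 0.944, -0.0], [-0.001, -0.0, -1.0]]
ft_force: [0.1, -0.3, -0.2]
grip_width: 0.997
grip_force: 0.0
```

servo_tool(motion=[[-7, 45, 0, 0, 0, 0, 85], [-7, 45, 0, 0, 0, 0, 85], [-7, 45, 0, 0, 0, 0, 85], [-7, 45, 0, 0, 0, 0, 85], [-7, 45, 0, 0, 0, 0, 85]])

```text
t: 3.85
ee_pos: [526.4, 17.0, 251.6]
tool_rot: [[-0.945, 0.328, 0.001], [0.328, 0.945, -0.0], [-0.001, 0.0, -1.0]]
ft_force: [0.5, -0.6, -0.9]
grip_width: 0.997
grip_force: 0.0
```

servo_tool(motion=[[-5, 32, 0, 0, 0, 0, 85], [0, 0, 10, 0, 0, 0, 85], [0, 0, 0, 0, 0, 0, 85]])

```text
t: 4.15
ee_pos: [539.8, 44.2, 239.9]
tool_rot: [[-0.946, 0.325, -0.003], [0.325, 0.946, -0.0], [0.002, -0.001, -1.0]]
ft_force: [-0.2, -0.6, -0.4]
grip_width: 0.997
grip_force: 0.0
```

```bash
cat > w.py <<'E'
from h import *
from bench import get_obs,viewer
import sys
o=get_obs();p=viewer.read_camera("wrist");cv2.imwrite(f'pics/{sys.argv[1]}.png',p['color'][:,:,::-1])
R=np.array(o['tool_rot']);T=np.array(o['ee_pos']);M=np.array(p['mount']);K=p['mtx']
im=p['color'].astype(int);m=((im[:,:,0]>1.9*im[:,:,1]+10)&(im[:,:,0]>70)).astype(np.uint8)
n,L,S,C=cv2.connectedComponentsWithStats(m);print(S[:,4],C.round())
i=1+np.argmax(S[1:,4]);v,u=np.nonzero(L==i)
a=(u-K[0,2])/K[0,0];b=(v-K[1,2])/K[1,1];r=np.hypot(a,b)+1e-9
d=np.c_[a/r*np.sin(r),b/r*np.sin(r),np.cos(r)]@M[:3,:3].T@R.T;c=R@M[:3,3]+T
P=(c+d*((126-c[2])/d[:,2])[:,None])[:,:2].astype(np.float32)
rc=cv2.minAreaRect(P);e=np.linalg.svd(P-P.mean(0),full_matrices=False)[2][0]
print(rc,P.mean(0),'bar',(np.degrees(np.arctan2(e[1],e[0])))%180,'tool',np.degrees(np.arctan2(R[1,0],R[0,0])),T,o['joints'])
for q in viewer.spot_point("pad_grip",p)[:2]:print(q)
print('tool-frame delta',R.T@(np.array([*rc[0],T[2]])-T))
E
python3 w.py w1
```

```text
[231735   1335    963    783     29    141    108      1     70     18
      1     16] [[280. 209.]
 [279. 198.]
 [ 33. 280.]
 [445. 277.]
 [317. 297.]
 [ 38. 320.]
 [194. 338.]
 [115. 385.]
 [126. 388.]
 [108. 388.]
 [125. 392.]
 [113. 399.]]
((536.275634765625, 45.50364685058594), (12.564982414245605, 72.3834457397461), 71.28775024414062) [535.7683    45.886738] bar 161.12164 tool 161.0208689107026 [539.84647486  44.17689894 239.85440102] [ 4.52869643e+00  1.24010905e+01  1.03192744e+02 -1.60032585e-02
  6.45532921e+01 -6.64853589e+01]
{'point': [538.3, 43.6, 110.0], 'p': 0.67}
tool-frame delta [3.8081991  0.09331075 0.00846699]
```

View pics/w1.png

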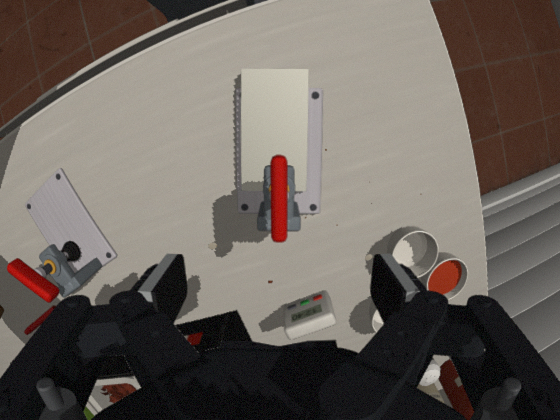

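The wrist view shows the bar at (279,198), lined up with the tool (161.1° against 161.0°) and centred between the fingers. I'll go down and grip.

servo_tool(motion=[[2, 0, 40, 0, 0, 0, 85], [0, 0, 40, 0, 0, 0, 85], [0, 0, 40, 0, 0, 0, 85], [0, 0, 24, 0, 0, 0, 85], [0, 0, 0, 0, 0, 0, 85]])

```text
t: 4.75
ee_pos: [536.2, 43.0, 94.7]
tool_rot: [[-0.945, 0.326, -0.006], [0.326, 0.945, -0.001], [0.005, -0.002, -1.0]]
ft_force: [0.4, 1.1, 0.3]
grip_width: 0.996
grip_force: 0.0
```

servo_tool(motion=[[0, 0, 0, 0, 0, 0, 5], [0, 0, 0, 0, 0, 0, 5], [0, 0, 0, 0, 0, 0, 5], [0, 0, 0, 0, 0, 0, 5], [0, 0, 0, 0, 0, 0, 5]], force=40)

```text
t: 5.25
ee_pos: [539.5, 44.6, 98.3]
tool_rot: [[-0.946, 0.324, 0.002], [0.324, 0.946, 0.0], [-0.002, 0.001, -1.0]]
ft_force: [-1.4, -0.4, 7.4]
grip_width: 0.17
grip_force: 38.9
```

servo_tool(motion=[[0, 0, 0, 0, 0, 0, 5], [0, 0, 0, 0, 0, 0, 5], [0, 0, 0, 0, 0, 0, 5], [0, 0, 0, 0, 0, 0, 5], [0, 0, 0, 0, 0, 0, 5]])

```text
t: 5.75
ee_pos: [539.4, 44.6, 98.3]
tool_rot: [[-0.946, 0.324, 0.001], [0.324, 0.946, 0.0], [-0.001, 0.001, -1.0]]
ft_force: [-0.9, -0.2, 6.9]
grip_width: 0.176
grip_force: 38.9
```

```bash
cat > s.py <<'E'
from bench import get_obs,viewer
import numpy as np
o=get_obs();R=np.array(o['tool_rot']);print(o['t'],'yaw',np.degrees(np.arctan2(R[1,0],R[0,0])).round(2),o['ee_pos'],'F',o['ft_force'],'M',o['wrist_torque'],o['grip_width'],o['grip_force'],'j6',o['joints'][5])
E
python3 s.py
```

```text
5.75 yaw 161.11 [539.44985679  44.58595628  98.27042612] F [-0.89184057 -0.2342253   6.91800471] M [-0.02130152  0.2159063  -0.00128363] 0.17577771607749929 38.92206072807312 j6 -66.54279493350468
```

servo_tool(motion=[[0, 0, 0.24, 0, 0, 0.05, 5], [0, 0, 0.24, 0, 0, 0.05, 5], [0, 0, 0.24, 0, 0, 0.05, 5], [0, 0, 0.24, 0, 0, 0.05, 5], [0, 0, 0, 0, 0, 0, 5]])

```text
t: 6.25
ee_pos: [539.5, 44.6, 97.3]
tool_rot: [[-0.862, 0.507, 0.001], [0.507, 0.862, 0.0], [-0.001, 0.001, -1.0]]
ft_force: [-1.3, -0.2, 8.0]
grip_width: 0.172
grip_force: 39.0
```

```bash
python3 s.py
```

```text
6.25 yaw 149.56 [539.51110394  44.62854681  97.3396978 ] F [-1.31513587 -0.1750435   7.98759264] M [0.04921369 0.20622893 0.01837185] 0.17176471778045854 38.99239182472229 j6 -54.99117259494362
```

servo_tool(motion=[[0, 0, 0.24, 0, 0, 0.05, 5], [0, 0, 0.24, 0, 0, 0.05, 5]])

```text
t: 6.45
ee_pos: [539.5, 44.6, 96.9]
tool_rot: [[-0.807, 0.59, 0.001], [0.59, 0.807, 0.0], [-0.001, 0.001, -1.0]]
ft_force: [-1.9, -0.0, 7.3]
grip_width: 0.172
grip_force: 39.0
```

```bash
python3 s.py
```

```text
6.45 yaw 143.82 [539.50073487  44.61735663  96.89215834] F [-1.94307434 -0.01796539  7.25074912] M [0.05469582 0.18291349 0.13488784] 0.17164131150579554 39.004252552986145 j6 -49.25387747127834
```

servo_tool(motion=[[0, 0, 0.24, 0, 0, 0.05, 5], [0, 0, 0.24, 0, 0, 0.05, 5]])

```text
t: 6.65
ee_pos: [539.5, 44.7, 96.4]
tool_rot: [[-0.744, 0.668, 0.001], [0.668, 0.744, 0.0], [-0.001, 0.001, -1.0]]
ft_force: [-2.0, 0.9, 7.8]
grip_width: 0.175
grip_force: 39.0
```

```bash
python3 s.py
```

```text
6.65 yaw 138.09 [539.51956176  44.67092774  96.39125205] F [-1.97968164  0.8684505   7.82012503] M [0.09157222 0.21905385 0.11358375] 0.17454838318953458 39.00306165218353 j6 -43.51791740500102
```

servo_tool(motion=[[0, 0, 0.24, 0, 0, 0.05, 5], [0, 0, 0.24, 0, 0, 0.05, 5]])

```text
t: 6.85
ee_pos: [539.5, 44.7, 95.9]
tool_rot: [[-0.674, 0.739, 0.002], [0.739, 0.674, 0.0], [-0.001, 0.001, -1.0]]
ft_force: [-1.5, -0.4, 8.8]
grip_width: 0.171
grip_force: 39.0
```

```bash
python3 s.py
```

```text
6.85 yaw 132.36 [539.54092187  44.66487775  95.9316854 ] F [-1.51730432 -0.35606832  8.80172391] M [0.0662989  0.16688699 0.14420597] 0.1712671975729534 39.02060329914093 j6 -37.78959730087093
```

servo_tool(motion=[[0, 0, 0.24, 0, 0, 0.05, 5], [0, 0, 0.24, 0, 0, 0.05, 5]])

```text
t: 7.05
ee_pos: [539.6, 44.7, 95.5]
tool_rot: [[-0.597, 0.802, 0.002], [0.802, 0.597, 0.0], [-0.001, 0.001, -1.0]]
ft_force: [-1.4, 0.2, 8.1]
grip_width: 0.177
grip_force: 39.1
```

```bash
python3 s.py
```

```text
7.05 yaw 126.63 [539.57371765  44.67763771  95.49766028] F [-1.40870987  0.17231611  8.10462521] M [0.12808858 0.18047635 0.16723075] 0.17720059166600066 39.06056821346283 j6 -32.061264359116755
```

servo_tool(motion=[[0, 0, 0.24, 0, 0, 0.05, 5], [0, 0, 0.24, 0, 0, 0.05, 5]])

```text
t: 7.25
ee_pos: [539.6, 44.7, 95.0]
tool_rot: [[-0.514, 0.858, 0.002], [0.858, 0.514, 0.0], [-0.001, 0.001, -1.0]]
ft_force: [-1.9, 0.5, 8.4]
grip_width: 0.169
grip_force: 39.1
```

```bash
python3 s.py
```

```text
7.25 yaw 120.9 [539.55776502  44.68671486  95.0387034 ] F [-1.87610073  0.50713484  8.44255921] M [0.06617331 0.24430547 0.14101549] 0.16935418366732194 39.09627377986908 j6 -26.330868885566144
```

servo_tool(motion=[[0, 0, 0.24, 0, 0, 0.05, 5], [0, 0, 0.24, 0, 0, 0.05, 5]])

```text
t: 7.45
ee_pos: [539.6, 44.7, 94.6]
tool_rot: [[-0.425, 0.905, 0.002], [0.905, 0.425, 0.0], [-0.001, 0.002, -1.0]]
ft_force: [-2.3, 1.2, 8.9]
grip_width: 0.172
grip_force: 39.1
```

```bash
python3 s.py
```

```text
7.45 yaw 115.17 [539.6455625   44.68664903  94.60653507] F [-2.34022747  1.2040788   8.85484361] M [0.07816026 0.27550689 0.18518703] 0.1724359022526628 39.131818413734436 j6 -20.60326117520353
```

servo_tool(motion=[[0, 0, 0.2, 0, 0, 0.04, 5]])

```text
t: 7.55
ee_pos: [539.6, 44.7, 94.4]
tool_rot: [[-0.389, 0.921, 0.002], [0.921, 0.389, 0.0], [-0.001, 0.002, -1.0]]
ft_force: [-1.3, 1.3, 9.4]
grip_width: 0.168
grip_force: 39.2
```

```bash
python3 s.py
```

```text
7.55 yaw 112.88 [539.63881315  44.67806178  94.40820303] F [-1.32685608  1.28962574  9.35886622] M [0.11676706 0.23946548 0.19875668] 0.1679300620915295 39.15714740753174 j6 -18.31501051138887
```

servo_tool(motion=[[0, 0, 0.2, 0, 0, 0.04, 5]])

```text
t: 7.65
ee_pos: [539.6, 44.7, 94.2]
tool_rot: [[-0.352, 0.936, 0.002], [0.936, 0.352, 0.0], [-0.0, 0.002, -1.0]]
ft_force: [-1.4, 0.5, 9.7]
grip_width: 0.176
grip_force: 39.2
```

```bash
python3 s.py
python3 - <<'E'
from h import *
from bench import viewer,get_obs
for i in range(3):
    p=viewer.read_camera("side");print(get_obs()['wrist_torque'][2])
for q in viewer.spot_point("foot",p)[:2]:print(q)
cv2.imwrite('pics/s2.png',cv2.resize(p['color'][220:325,230:350][:,:,::-1],None,fx=5,fy=5,interpolation=cv2.INTER_CUBIC))
E
```

```text
7.65 yaw 110.61 [539.60622314  44.69971436  94.20819859] F [-1.43948068  0.46789909  9.69049715] M [0.06732619 0.29626739 0.14863736] 0.17579920799654708 39.1778290271759 j6 -16.041609924504744
0.08394347877974673
0.16431655072819856
0.05222620408688755
{'point': [543.4, 42.2, 14.2], 'p': 0.57}
```

View pics/s2.png

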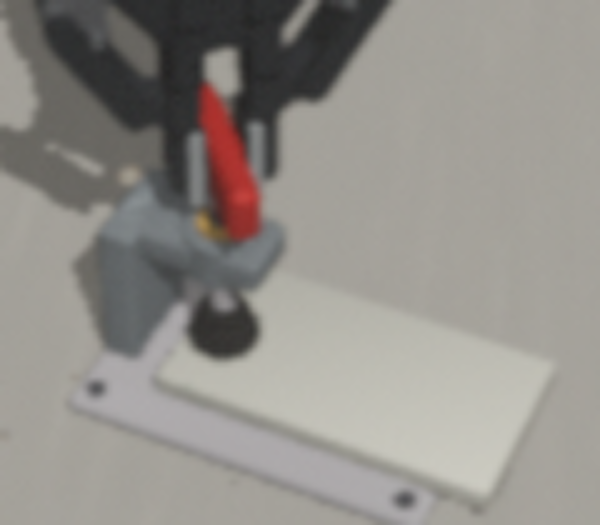

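The foot (black, crop pixel (223,325)) now appears to rest on the pad. The torque readings are noisy, so I'll compare forward and backward torque; half their sum gives the foot's load without the friction.

servo_tool(motion=[[0, 0, 0.2, 0, 0, 0.04, 5]])

```text
t: 7.95
ee_pos: [539.6, 44.7, 94.0]
tool_rot: [[-0.316, 0.949, 0.002], [0.949, 0.316, 0.0], [-0.0, 0.002, -1.0]]
ft_force: [-1.8, 0.9, 10.2]
grip_width: 0.172
grip_force: 39.2
```

```bash
python3 s.py
```

```text
7.95 yaw 108.4 [539.61969774  44.72262652  94.04676407] F [-1.80886252  0.87740783 10.16390278] M [0.09273948 0.31417131 0.21662781] 0.17185058541639198 39.19162631034851 j6 -13.829052177062355
```

servo_tool(motion=[[0, 0, 0.2, 0, 0, 0.04, 5]])

```text
t: 8.05
ee_pos: [539.6, 44.7, 93.9]
tool_rot: [[-0.276, 0.961, 0.002], [0.961, 0.276, 0.0], [-0.0, 0.002, -1.0]]
ft_force: [-2.1, 0.2, 9.6]
grip_width: 0.169
grip_force: 39.2
```

```bash
python3 s.py
```

```text
8.05 yaw 106.04 [539.64993032  44.6965365   93.85736746] F [-2.10638767  0.21566215  9.57412784] M [0.13106627 0.29092963 0.17824519] 0.16946172834852746 39.21983242034912 j6 -11.465911404622497
```

servo_tool(motion=[[0, 0, -0.2, 0, 0, -0.04, 5], [0, 0, -0.2, 0, 0, -0.04, 5]])

```text
t: 8.25
ee_pos: [539.6, 44.7, 94.1]
tool_rot: [[-0.355, 0.935, 0.002], [0.935, 0.355, 0.0], [-0.0, 0.002, -1.0]]
ft_force: [-1.0, 0.3, 6.0]
grip_width: 0.17
grip_force: 38.9
```

```bash
python3 s.py
```

```text
8.25 yaw 110.76 [539.60592863  44.72915817  94.09590829] F [-1.01766401  0.2549192   5.95849586] M [ 0.10291093  0.19525448 -0.11583204] 0.16962055457305425 38.9323228597641 j6 -16.20350087604761
```

servo_tool(motion=[[0, 0, -0.2, 0, 0, -0.04, 5]])

```text
t: 8.35
ee_pos: [539.6, 44.7, 94.3]
tool_rot: [[-0.392, 0.92, 0.002], [0.92, 0.392, 0.0], [-0.0, 0.002, -1.0]]
ft_force: [-0.0, 0.8, 6.3]
grip_width: 0.17
grip_force: 38.9
```

```bash
python3 s.py
```

```text
8.35 yaw 113.06 [539.60914857  44.70142464  94.25666327] F [-0.04464419  0.81735607  6.31976194] M [ 0.1223519   0.12984507 -0.13794716] 0.16976169857814563 38.91911208629608 j6 -18.501033814180985
```

servo_tool(motion=[[0, 0, -0.2, 0, 0, -0.04, 5]])

```text
t: 8.45
ee_pos: [539.6, 44.7, 94.4]
tool_rot: [[-0.428, 0.904, 0.002], [0.904, 0.428, 0.0], [-0.0, 0.002, -1.0]]
ft_force: [-1.2, 1.7, 6.1]
grip_width: 0.172
grip_force: 38.9
```

```bash
python3 s.py
```

```text
8.45 yaw 115.35 [539.60133928  44.70685914  94.44379748] F [-1.2328241   1.69443396  6.07279313] M [ 0.0647001   0.08989042 -0.13289609] 0.1715471937411496 38.918911814689636 j6 -20.79351045163478
```

servo_tool(motion=[[0, 0, -0.2, 0, 0, -0.04, 5]])

```text
t: 8.55
ee_pos: [539.6, 44.7, 94.6]
tool_rot: [[-0.464, 0.886, 0.002], [0.886, 0.464, 0.0], [-0.0, 0.002, -1.0]]
ft_force: [-0.9, 0.6, 4.7]
grip_width: 0.173
grip_force: 38.9
```

```bash
python3 s.py
```

```text
8.55 yaw 117.64 [539.59328165  44.69619974  94.62998948] F [-0.92069974  0.63100518  4.73350709] M [ 0.15129807  0.15939478 -0.16075596] 0.17310506645117904 38.92092525959015 j6 -23.086079167682872
```

servo_tool(motion=[[0, 0, 0.2, 0, 0, 0.04, 5], [0, 0, 0.2, 0, 0, 0.04, 5], [0, 0, 0.2, 0, 0, 0.04, 5], [0, 0, 0.2, 0, 0, 0.04, 5], [0, 0, 0.2, 0, 0, 0.04, 5]])

```text
t: 9.05
ee_pos: [539.7, 44.7, 93.9]
tool_rot: [[-0.276, 0.961, 0.002], [0.961, 0.276, 0.0], [-0.0, 0.002, -1.0]]
ft_force: [-1.7, 1.6, 9.9]
grip_width: 0.176
grip_force: 39.3
```

```bash
python3 s.py
```

```text
9.05 yaw 106.04 [539.65340245  44.70278079  93.86500244] F [-1.68882825  1.61890853  9.90753971] M [0.1012346  0.30120004 0.20327935] 0.17551460794567073 39.337586760520935 j6 -11.464174736581588
```

servo_tool(motion=[[0, 0, 0.2, 0, 0, 0.04, 5]])

```text
t: 9.15
ee_pos: [539.7, 44.7, 93.7]
tool_rot: [[-0.238, 0.971, 0.002], [0.971, 0.238, 0.0], [-0.0, 0.002, -1.0]]
ft_force: [-1.0, 0.7, 9.3]
grip_width: 0.174
grip_force: 39.4
```

```bash
python3 s.py
```

```text
9.15 yaw 103.74 [539.68020643  44.70745611  93.68639048] F [-1.0140738   0.6548934   9.32796382] M [0.12586676 0.30629899 0.1876427 ] 0.17409461664695444 39.3600207567215 j6 -9.16937604289577
```

servo_tool(motion=[[0, 0, 0.2, 0, 0, 0.04, 5]])

```text
t: 9.25
ee_pos: [539.7, 44.7, 93.5]
tool_rot: [[-0.198, 0.98, 0.002], [0.98, 0.198, 0.0], [-0.0, 0.002, -1.0]]
ft_force: [-2.2, 1.3, 9.9]
grip_width: 0.174
grip_force: 39.4
```

```bash
python3 s.py
```

```text
9.25 yaw 101.45 [539.70113937  44.70237477  93.51808265] F [-2.15500602  1.27079401  9.87672229] M [0.11754025 0.30701881 0.19412331] 0.17364529673990994 39.38232421875 j6 -6.879186957296929
```

servo_tool(motion=[[0, 0, 0.2, 0, 0, 0.04, 5]])

```text
t: 9.35
ee_pos: [539.7, 44.7, 93.3]
tool_rot: [[-0.159, 0.987, 0.002], [0.987, 0.159, 0.0], [-0.0, 0.002, -1.0]]
ft_force: [-2.3, 0.9, 10.0]
grip_width: 0.171
grip_force: 39.4
```

```bash
python3 s.py
```

```text
9.35 yaw 99.16 [539.66996917  44.69220096  93.30677756] F [-2.27433556  0.88985684  9.96943265] M [0.11585518 0.298982   0.21082233] 0.17136763781295658 39.40462052822113 j6 -4.585915202613407
```

Torque while turning has risen from about 0.13 to 0.20 N m, which means roughly 14 N on the pad: snug. I'll let go and lift.

servo_tool(motion=[[0, 0, 0, 0, 0, 0, 5], [0, 0, 0, 0, 0, 0, 85], [0, 0, 0, 0, 0, 0, 85], [0, 0, 0, 0, 0, 0, 85], [0, 0, 0, 0, 0, 0, 85]])

```text
t: 9.85
ee_pos: [538.8, 44.5, 91.9]
tool_rot: [[-0.16, 0.987, -0.0], [0.987, 0.16, -0.0], [0.0, -0.0, -1.0]]
ft_force: [-0.7, 0.9, -0.3]
grip_width: 0.847
grip_force: 0.0
```

servo_tool(motion=[[0, 0, 0, 0, 0, 0, 85], [0, 0, 0, 0, 0, 0, 85], [0, 0, -15, 0, 0, 0, 85], [0, 0, -30, 0, 0, 0, 85], [0, 0, -40, 0, 0, 0, 85]])

```text
t: 10.35
ee_pos: [537.5, 44.3, 176.5]
tool_rot: [[-0.16, 0.987, -0.004], [0.987, 0.16, -0.0], [0.0, -0.004, -1.0]]
ft_force: [1.4, 0.0, -0.4]
grip_width: 0.994
grip_force: 0.0
```

servo_tool(motion=[[0, 0, -40, 0, 0, 0, 85], [0, 0, -20, 0, 0, 0, 85], [0, 0, 0, 0, 0, 0, 85], [0, 0, 0, 0, 0, 0, 85]])

```text
t: 10.75
ee_pos: [538.7, 44.4, 236.9]
tool_rot: [[-0.16, 0.987, 0.0], [0.987, 0.16, 0.0], [-0.0, 0.0, -1.0]]
ft_force: [0.4, 0.9, -0.9]
grip_width: 0.994
grip_force: 0.0
```

```bash
python3 w.py w2
python3 - <<'E'
from bench import viewer
p=viewer.read_camera("side")
print(viewer.spot_point("order_pad",p)[:1])
E
```

```text
[232543   1169   1316    102     28      1      2     29     10] [[278. 210.]
 [463.  72.]
 [279. 198.]
 [549. 194.]
 [411. 204.]
 [551. 200.]
 [371. 236.]
 [375. 330.]
 [326. 330.]]
((537.6546020507812, 48.676788330078125), (12.806733131408691, 70.81170654296875), 10.977771759033203) [537.5261    49.382534] bar 101.07907 tool 99.22333832212193 [538.70192939  44.43428672 236.85080762] [ 4.55564601e+00  1.23844293e+01  1.03624269e+02  1.16840107e-03
  6.39744771e+01 -4.66820487e+00]
{'point': [538.5, 43.6, 104.9], 'p': 0.57}
tool-frame delta [ 4.35551960e+00 -3.53784476e-01 -1.28600145e-04]
[{'point': [490.9, 55.0, 5.3], 'p': 0.71}]
```

View pics/w2.png

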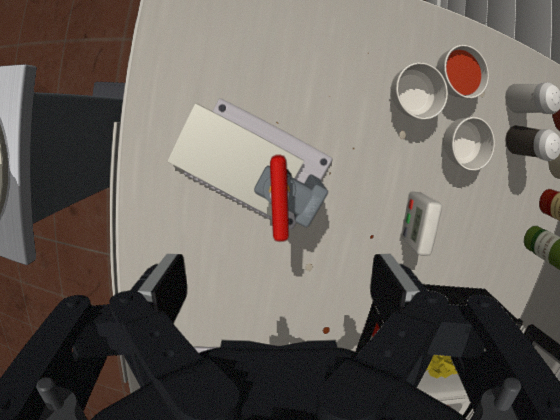

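The view after release shows the bar at (279,198), still turned about 60°, and the pad in place on its base with the gripper clear. Handing in.

```bash
python3 -c "
from bench import ctrl
print(ctrl.job_done())"
```

```text
the job is handed in; nothing more can be done
None
```

I turned the pad clamp's handle about 1.05 rad clockwise, which from the torque readings puts roughly 14 N on the pad (an estimate, not a direct reading). I then released it and handed the job in at about 11 s; the pad measured within about 4 mm of where it lay, and the empty clamp was never approached.

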